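Change a drilling jig over from its block stop to its pin stop

TASK

Change the plywood drilling jig over from its block stop to its pin stop: first stand the loose steel pin upright in the jig's empty round bore, fully home, and let go of it. Then take the aluminium block by its upright tang and work it out of its slot by rocking it along the slot, tilting the hand with it, first towards the pin, then away from it and so on, rising a little with each swing, never just yanking, because the jig only sits on two dowels and must not be lifted off its board. Finish while still holding the block, upright and still, just clear above its slot (about two centimetres), touching neither jig nor pin, with the pin still standing in its bore and the other things on the bench left alone.

Things in the scene. Friction and masses are not known exactly. Their poses are not given: they have to be found in the camera images.
- jig_base: wooden board, 230 (x) x 140 (y) x 12 mm, screwed to the bench, origin under its centre; its x axis points along the jig from the slot to the bore. On it lies the plywood jig, 200 x 110 x 40 mm, its top 52 mm above the bench, on two 12 mm dowels (x = +90 and -90 mm, y = 0) that stand 6 mm proud of its top
- jig (a joint): how far the 1.0 kg jig has been lifted off its board (m): 0 = lying on it, up to 0.03; it moves only straight up, held down by its weight (10 N). Pulling the seated block straight up takes about 14 N, so lifts the jig
- slot_mouth (a point): centre of the slot's mouth, level with the jig's top; axes as the board's. The slot is 62 (x) x 25 (y) x 26 mm deep. At each x end a sprung round steel nose, 9 mm below the mouth, presses with about 12 N on the block's end (it yields up to 4 mm); friction, some 7 N an end, holds the block until its underside is less than 9 mm below the mouth
- bore_mouth (a point): centre of the empty bore's mouth, level with the jig's top, 75 mm from the slot's centre towards +x of the board; the bore is 18 mm wide and 26 mm deep with a flat bottom
- block_centre (a point): centre (half-way up) of the aluminium block, 72 mm high, about 0.13 kg: a foot of 44 (its x, along the slot) x 22 (its y) x 30 mm, 26 mm of it in the slot at the start, and on it a tang of 30 (x) x 14 (y) x 42 mm that is gripped across its 14 mm (y). z is up the block
- block_tang (a point): point on the block's axis in the tang, 52 mm above the block's underside (20 mm below its top), the height at which to grip; axes as the block's
- block_foot (a point): centre of the block's underside; axes as the block's. Swung in the slot's x-z plane (0.15 rad each way has room), the block's two ends slide in opposite senses and their friction cancels, so raising it 3 mm during each swing takes hardly any pull. Tilt the hand with it: a sideways push alone hardly leans it
- pin_centre (a point): centre (half-way up) of the plain steel pin, 16 mm across and 64 mm long, about 0.1 kg, standing upright on the bench at the start, lower rim bevelled; z along the pin
- pin_foot (a point): centre of the pin's lower end
- dowel: short thick wooden cylinder, 28 mm across and 34 mm high, not used; origin at the centre of its underside
- collar: flat steel ring, 38 mm across and 16 mm high, not used; origin at the centre of its underside
- offcut: wood offcut 90 x 45 x 18 mm, not used; origin at the centre of its underside
- calculator: desk calculator 150 x 95 x 16 mm, not used; origin at the centre of its underside
- tape: grey tape measure 70 x 36 x 62 mm, not used; origin at the centre of its underside
- square: try square: wooden stock 22 x 120 x 18 mm, steel blade 160 x 32 mm, not used; origin under the stock's centre
- pencil: pencil 160 mm long, 7 mm thick, not used; origin under its middle
There are look-alikes about, which are no part of the job. Of the things that look like the part that bears block_centre, the smallest one is meant.

How it is judged:
By the outcome, as a careful person would: the job done as asked, in the order asked, and still so for the second after the job is handed in, while the arm keeps its last pose, push and grip.
It also fails if it takes over 61 s, if anything falls off the work surface, if the arm or the gripper's body presses on something with over 40 N, if the wrist force passes 120 N, or if a joint passes its speed limit or range.

ROBOT

A 6-joint arm with a two-finger parallel gripper is mounted at the origin on the work surface. World frame = base frame: x ahead of the robot, y to its left, z up, the work surface at z = 0. Lengths are in m, angles in rad, forces in N, time in s.
With the tool pointing down it reaches from about 0.375 to 0.9 m from the base axis. Payload 3.1 kg.
Tool frame: the origin (TCP) lies at the very end of the fingers, on their centre line; the grasp point (between the pads) lies 19 mm behind it; z points along the fingers, y is the direction in which the jaws open and shut (so a half turn about z gives the same grasp; the last joint's range is limited). The gripper opens to 87 mm and grips with 3 to 60 N. Pads are 19 mm wide; open, the fingers measure 117 mm over their backs; the gripper's body (75 mm by 190 mm) begins 51 mm behind the grasp point.
Start: joints at [-1.498, 0.527, 1.433, -0, 1.181, -0.178], TCP at [0.155, -0.605, 0.223] pointing down, gripper open.
Joint ranges: [-3.08, 3.08], [-0.75, 2.2], [0.22, 2.44], [-1.43, 4.57], [0, 2.65], [-2.85, 2.85]. Speed limits (rad/s): [2.79, 2.79, 3.14, 3.14, 3.14, 3.14].

INTERFACE

Orientations are given as a unit quaternion [x, y, z, w].
In Python, from rig import robot gives the robot as it stands. The module is installed in compiled form; this text tells all that it offers.
- The arm moves only by the tool carry_out, never from a script. Its argument "series" is a list of rows, each a list of 7 numbers: the shift along the tool's x, y, z in mm, then the turn, a rotation vector about the tool's x, y, z in degrees, then the gripper command: -1 is shut, 1 is fully open, values between are in proportion. In form: [[tx, ty, tz, rx, ry, rz, claw], ...]. A call has 1 to 8 rows; each row is the pose to reach, as a shift and turn from the pose measured when the call began, along the tool's axes at that moment; what a row does not reach only later rows make up. A row lasts 1/8 s, in which the tool goes at most 62.5 mm and 10.7 degrees, less where a joint would pass 70% of its speed; a pose out of reach is approached as far as the arm can. A call with a gripper value outside its range is refused whole. The fingers move at their own pace and stop on an object; "force" is the grip in N (left out, the last holds). Time passes only in rows, so rows that repeat a pose let the fingers close. It gives the time, the measured TCP pose, the force and the opening at its end, in the units of the state.
- robot.get_obs(): the state, without advancing time (a new reading comes with each control period).
- robot.camera(name): name is "side" or "top" or "wrist"; returns a dict with "pixels" (480x640x3 uint8, red, green, blue), "fx", "fy", "cx", "cy" (pixels), "k1" (the pictures are not rectified: a ray, as slopes to the right and down, at radius r is drawn at 1 + k1 r^2 times it, then the intrinsics apply), "position" and "attitude" of the camera in the world. Camera axes: x right, y down, z forward; pixel columns grow to the right and rows downward; lengths in m; the calibration is good to about 2 mm. A picture is of the moment at which its call begins. There is no depth.
- robot.hand_in(): hands the job in, once; it reports no verdict.
The state is a dict: "time": time; "q": joint angles; "joint_velocities": joint speeds; "joint_torque": joint torques, N m; "position": TCP position; "tool_rot": TCP orientation; "ft_force": force on the tool from outside, world axes, zero at the start; "moment": the same for the moment, N m; "grip_width": finger opening in m.
Only numpy, scipy, OpenCV 4.12 (cv2) and the standard library are available. Lean on these libraries where they do the work, as an engineer would, in place of code of your own. Each camera call takes 0.05 s, during which the arm holds its last target.

## Working session

There is one attempt and no reset: what is moved stays moved. The work goes in short steps, Python scripts to look and compute and a tool call to move; the robot and the scene stay as the last step left them, time stands still between calls to the robot, and variables do not carry over. Pictures are saved under pics/ and viewed, and the job is handed in when it is done.

Besides the shell and the picture viewer there is one more tool, called after "Emit:" in YAML: its name, and indented under it one key for each argument. carry_out: Moves the arm, as the interface text tells. Its arguments: {"type":"object","properties":{"series":{"type":"array"},"force":{"type":"number"}},"required":["series"]}

```bash
mkdir -p pics; python3 - <<'E'
from rig import robot
import cv2
o=robot.get_obs(); print(o)
for n in ["side","top","wrist"]:
    c=robot.camera(n); cv2.imwrite(f"pics/{n}0.png",c["pixels"][:,:,::-1]); print(n,{k:v for k,v in c.items() if k!="pixels"})
E
```

```text
{'time': 0.0, 'q': array([-1.49849262e+00,  5.28477423e-01,  1.43388270e+00, -1.27547599e-05,
        1.18140192e+00, -1.78518200e-01]), 'joint_velocities': array([-0.00059069,  0.00135837, -0.00102027,  0.00061657,  0.00054502,
        0.00059509]), 'joint_torque': array([-1.63658209e-03, -4.40044284e+01, -1.76590115e+01,  6.32185838e-02,
        5.81821008e-02, -1.62730912e-04]), 'position': array([ 0.15508583, -0.60470366,  0.22157096]), 'tool_rot': array([ 9.92145460e-01,  1.25084807e-01,  5.16890275e-05, -1.08347800e-03]), 'ft_force': array([ 0.5991049 , -0.01529578,  0.42499788]), 'moment': array([-0.03304013, -0.05235257,  0.013466  ]), 'grip_width': 0.08715794309579374}
side {'fx': 441.37873639598445, 'fy': 441.37873639598445, 'cx': 319.0779234716591, 'cy': 239.38018569548962, 'k1': -0.0830187797354207, 'position': array([0.28782253, 0.61936063, 0.54937102]), 'attitude': array([-0.19445919,  0.85769349, -0.46711181,  0.0914005 ])}
top {'fx': 568.91720205767, 'fy': 568.91720205767, 'cx': 313.8550897522706, 'cy': 239.91671341668936, 'k1': -0.09825735210095957, 'position': array([ 0.40565922, -0.03197689,  1.13897296]), 'attitude': array([-0.70414066,  0.70710542, -0.04676041,  0.04473616])}
wrist {'fx': 368.6094024130835, 'fy': 368.6094024130835, 'cx': 315.3076981776194, 'cy': 241.16506980074314, 'k1': -0.05861690322803649, 'position': array([ 0.23256903, -0.58547515,  0.38438715]), 'attitude': array([ 0.78140532, -0.60678508, -0.0902314 ,  0.11434984])}
```

View pics/side0.png

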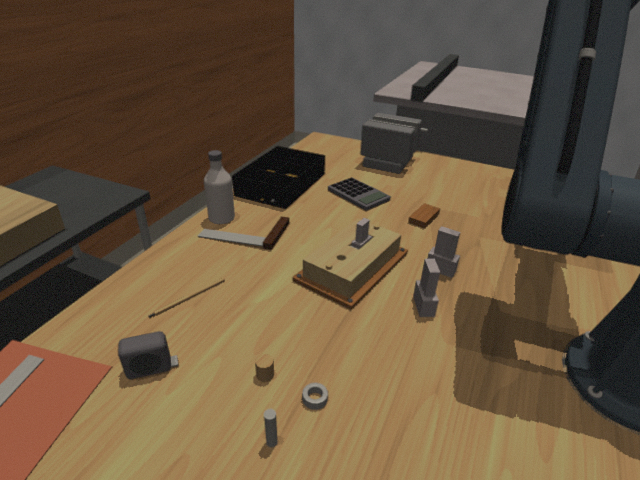

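View pics/top0.png

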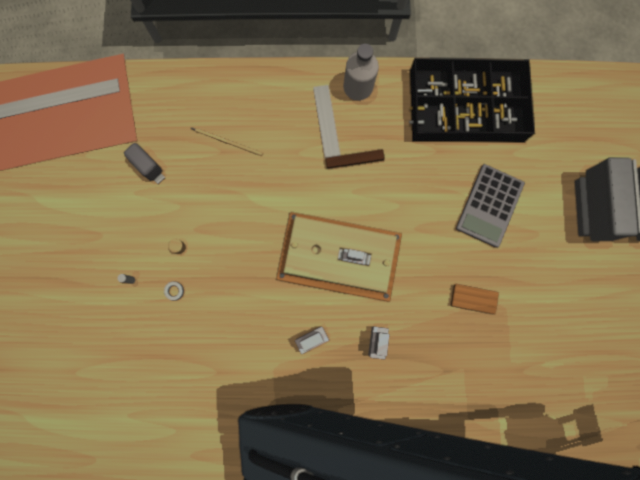

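View pics/wrist0.png

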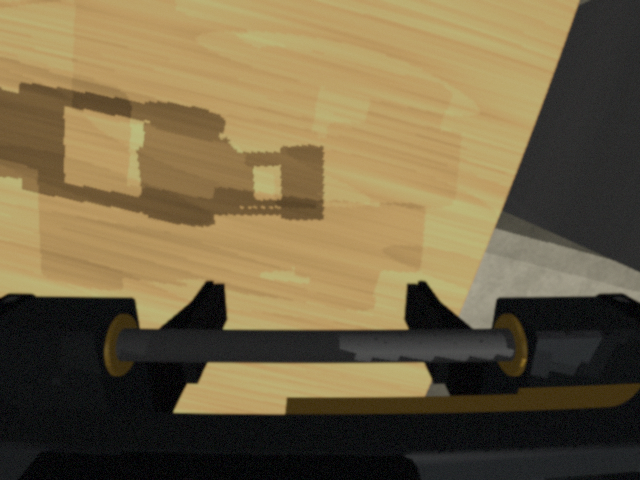

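The side view shows the jig with its block at (362,235), the bore at (341,257) and the pin at (271,428), with two larger loose look-alike blocks at (427,290) and (445,252). In the top view the pin is at (127,279) and the jig at (340,256). I'll enlarge crops to measure.

```bash
cat > h.py <<'E'
import numpy as np, cv2
from scipy.spatial.transform import Rotation as R
def cam(c):
    K=np.array([[c["fx"],0,c["cx"]],[0,c["fy"],c["cy"]],[0,0,1]]);D=np.array([c["k1"],0,0,0,0.])
    return K,D,R.from_quat(c["attitude"]).as_matrix(),np.array(c["position"])
def ray(c,uv):
    K,D,M,p=cam(c)
    n=cv2.undistortPoints(np.array(uv,float).reshape(-1,1,2),K,D).reshape(-1,2)
    return p,(M@np.c_[n,np.ones(len(n))].T).T
def atz(c,uv,z):
    p,d=ray(c,uv); return p+d*((z-p[2])/d[:,2])[:,None]
def proj(c,X):
    K,D,M,p=cam(c); X=np.asarray(X,float).reshape(-1,3)
    return cv2.projectPoints((X-p)@M,np.zeros(3),np.zeros(3),K,D)[0].reshape(-1,2)
def crop(c,x0,y0,w,h,s,f):
    im=c["pixels"][y0:y0+h,x0:x0+w,::-1]; cv2.imwrite(f,cv2.resize(im,None,fx=s,fy=s,interpolation=cv2.INTER_CUBIC))
E
python3 - <<'E'
from rig import robot
from h import *
import pickle
t=robot.camera("top"); s=robot.camera("side"); pickle.dump((t,s),open("c0.pkl","wb"))
crop(t,270,205,140,100,5,"pics/tj.png"); crop(t,105,260,40,40,12,"pics/tp.png")
crop(s,285,210,130,95,6,"pics/sj.png"); crop(s,250,400,50,55,10,"pics/sp.png")
E
```

```text
(no output)
```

View pics/tj.png

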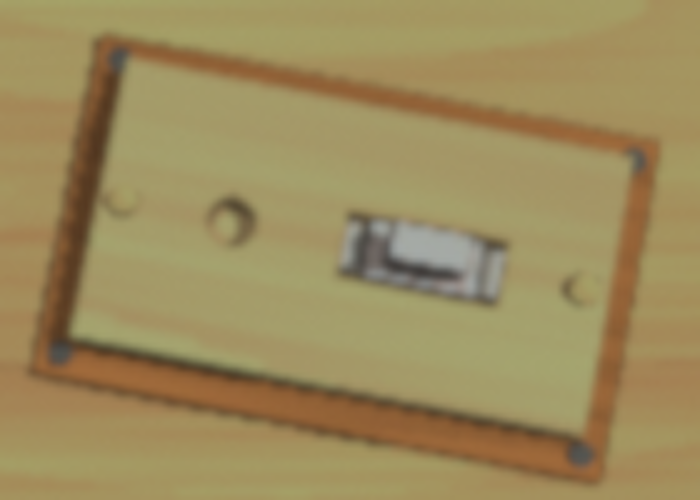

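View pics/tp.png

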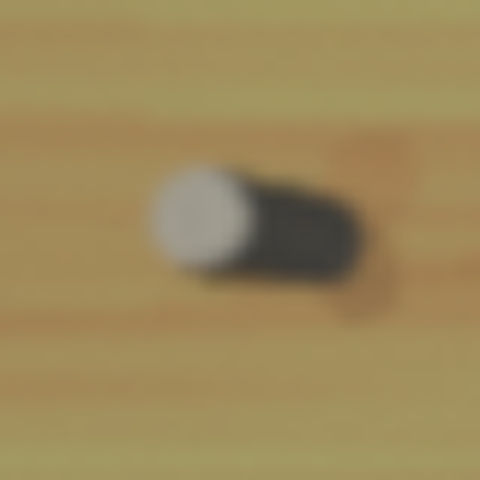

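View pics/sj.png

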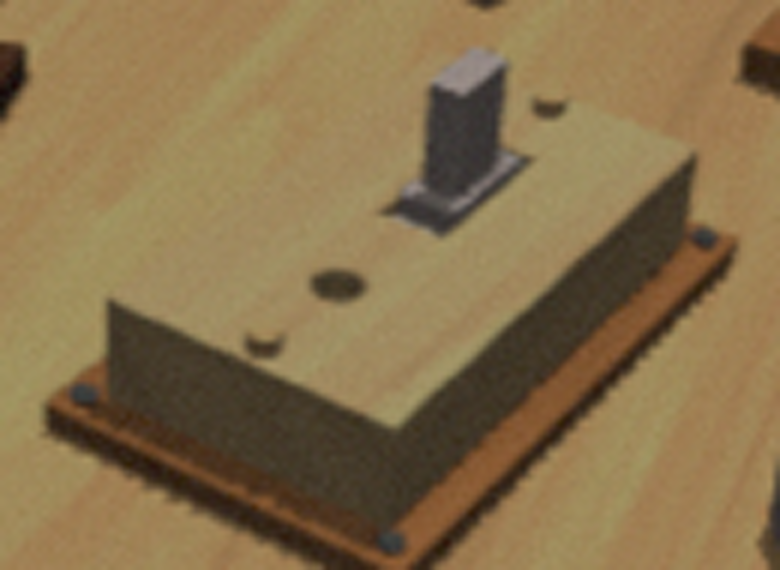

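View pics/sp.png

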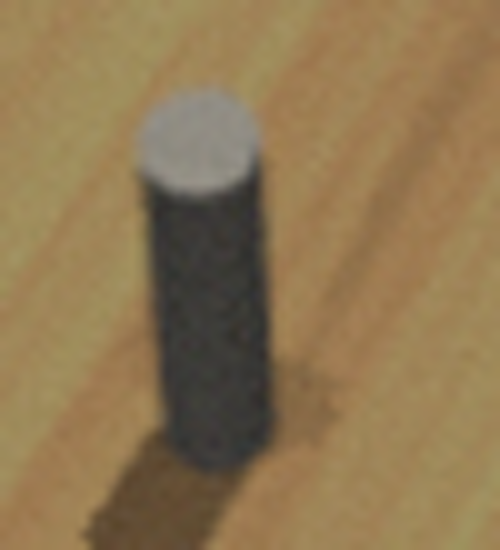

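The crops show the bore at tj (231,221) and sj (338,285). The slot corners at tj are (348,213), (507,242), (497,303) and (338,275). The pin's top centre is at tp (203,218) and sp (199,142).

```bash
python3 - <<'E'
from h import *
import pickle
t,s=pickle.load(open("c0.pkl","rb"))
def tj(a):return (np.array(a)+.5)/5-.5+[270,205]
def tp(a):return (np.array(a)+.5)/12-.5+[105,260]
def sj(a):return (np.array(a)+.5)/6-.5+[285,210]
def sp(a):return (np.array(a)+.5)/10-.5+[250,400]
b1=atz(t,tj([[231,221]]),.052);b2=atz(s,sj([[338,285]]),.052);print("bore",b1,b2)
sl=atz(t,tj([[348,213],[507,242],[497,303],[338,275]]),.052);print("slot",sl,sl.mean(0))
sls=atz(s,sj([[382,212],[442,235],[531,158]]),.052);print("slot side",sls)
bd=atz(t,tj([[98,37],[658,143],[602,482],[32,373]]),.012);print("board",bd,bd.mean(0))
jt=atz(t,tj([[127,57],[637,152],[583,437],[68,342]]),.052);print("jigtop",jt,jt.mean(0))
js=atz(s,sj([[108,300],[395,428],[694,155],[580,105]]),.052);print("jigtop side",js)
print("pin",atz(t,tp([[203,218]]),.064),atz(s,sp([[199,142]]),.064))
# tang top corners: top view
tt=atz(t,tj([[399,218],[481,235],[474,272],[390,258]]),.052-.026+.072);print("tang top",tt,tt.mean(0))
ts=atz(s,sj([[430,90],[462,98],[507,60],[482,47]]),.098);print("tang side",ts,ts.mean(0))
for n,q in(("b",bd),("slot",sl),("jt",jt)):
  d=(q[0]-q[1])+(q[3]-q[2]);print(n,np.degrees(np.arctan2(d[1],d[0])))
d=b1[0]-sl.mean(0);print(np.degrees(np.arctan2(d[1],d[0])),np.linalg.norm(d))
E
```

```text
bore [[ 0.52995188 -0.03907022  0.052     ]] [[ 0.53131198 -0.03912621  0.052     ]]
slot [[ 0.53286357 -0.08411132  0.052     ]
 [ 0.52137154 -0.14521202  0.052     ]
 [ 0.49785688 -0.14097421  0.052     ]
 [ 0.50892436 -0.08003419  0.052     ]] [ 0.51525409 -0.11258293  0.052     ]
slot side [[ 0.5342243  -0.08523047  0.052     ]
 [ 0.51116251 -0.08147837  0.052     ]
 [ 0.50000448 -0.14055198  0.052     ]]
board [[ 0.60921803  0.0138047   0.012     ]
 [ 0.56528321 -0.21082379  0.012     ]
 [ 0.43004804 -0.18549557  0.012     ]
 [ 0.47421605  0.03981209  0.012     ]] [ 0.51969133 -0.08567564  0.012     ]
jigtop [[ 0.59407478  0.00092594  0.052     ]
 [ 0.55613209 -0.19622743  0.052     ]
 [ 0.44635764 -0.17309048  0.052     ]
 [ 0.48360158  0.02352117  0.052     ]] [ 0.52004152 -0.0862177   0.052     ]
jigtop side [[ 0.59416366  0.00185699  0.052     ]
 [ 0.48753715  0.0219075   0.052     ]
 [ 0.44899259 -0.16875474  0.052     ]
 [ 0.4956594  -0.1825546   0.052     ]]
pin [[0.47431772 0.33244457 0.064     ]] [[0.47563987 0.33294838 0.064     ]]
tang top [[ 0.52554612 -0.10069341  0.098     ]
 [ 0.51911148 -0.13086332  0.098     ]
 [ 0.5054337  -0.12806887  0.098     ]
 [ 0.51074844 -0.09719909  0.098     ]] [ 0.51520993 -0.11420617  0.098     ]
tang side [[ 0.52392022 -0.09465064  0.098     ]
 [ 0.51269858 -0.09472162  0.098     ]
 [ 0.5076175  -0.12490202  0.098     ]
 [ 0.51811993 -0.12922493  0.098     ]] [ 0.51558906 -0.1108748   0.098     ]
b 78.9209859023317
slot 79.52696580218503
jt 79.18990096397503
78.69363260641389 0.07496762029622374
```

```bash
cat >> h.py <<'E'
def tgt(yaw,tilt=0):
    # tool pointing down, x axis at yaw (deg) ; tilt: rotate about tool y (deg), + leans hand top... 
    return R.from_euler('z',yaw,degrees=True)*R.from_euler('x',180,degrees=True)*R.from_euler('y',tilt,degrees=True)
def plan(o,pos,yaw,tilt=0):
    R0=R.from_quat(o["tool_rot"]); d=R0.inv().apply(np.array(pos)-o["position"])*1000
    r=(R0.inv()*tgt(yaw,tilt)).as_rotvec(degrees=True)
    return np.round(np.r_[d,r],1).tolist()
E
python3 - <<'E'
from rig import robot
from h import *
o=robot.get_obs();print(o["time"],plan(o,[.46,-.25,.2],79))
E
```

```text
0.25 [383.5, -268.3, 22.4, -0.0, -0.0, -64.6]
```

Emit:
carry_out:
  series:
    - [383,-268,22,0,0,-64.6,1]
    - [383,-268,22,0,0,-64.6,1]
    - [383,-268,22,0,0,-64.6,1]
    - [383,-268,22,0,0,-64.6,1]
    - [383,-268,22,0,0,-64.6,1]
    - [383,-268,22,0,0,-64.6,1]
    - [383,-268,22,0,0,-64.6,1]
    - [383,-268,22,0,0,-64.6,1]
  force: 20

```text
time: 1.25
position: [0.461, -0.2476, 0.2003]
tool_rot: [0.771, 0.637, 0.001, -0.001]
ft_force: [0.1, 0.3, 0.1]
grip_width: 0.0867
```

```bash
python3 - <<'E'
from rig import robot
from h import *
o=robot.get_obs();print(o["time"],o["position"],o["q"],plan(o,[.475,.3327,.12],79))
E
```

```text
1.25 [ 0.46101084 -0.24759381  0.20030534] [-7.07335017e-01  4.21599700e-01  1.70996267e+00  1.44674827e-03
  1.01117000e+00 -5.18576608e-01] [572.4, -95.6, 81.3, -0.0, -0.1, 0.1]
```

Emit:
carry_out:
  series:
    - [572,-95,60,0,0,0,1]
    - [572,-95,60,0,0,0,1]
    - [572,-95,60,0,0,0,1]
    - [572,-95,60,0,0,0,1]
    - [572,-95,60,0,0,0,1]
    - [572,-95,60,0,0,0,1]
    - [572,-95,60,0,0,0,1]
    - [572,-95,60,0,0,0,1]

```text
time: 2.25
position: [0.4732, 0.249, 0.1498]
tool_rot: [0.771, 0.637, 0.001, -0.0]
ft_force: [1.5, -0.3, -0.4]
grip_width: 0.0869
```

Emit:
carry_out:
  series:
    - [57,-10,10,0,0,0,1]
    - [57,-10,10,0,0,0,1]
    - [57,-10,10,0,0,0,1]

```text
time: 2.62
position: [0.4736, 0.3066, 0.1397]
tool_rot: [0.77, 0.638, 0.0, -0.0]
ft_force: [0.4, -0.6, 0.7]
grip_width: 0.087
```

```bash
python3 - <<'E'
from rig import robot
from h import *
o=robot.get_obs();print(o["time"],o["position"],plan(o,[.475,.3327,.032],79))
w=robot.camera("wrist");cv2.imwrite("pics/w1.png",w["pixels"][:,:,::-1])
print(proj(w,[[.475,.3327,.064],[.475,.3327,0]]))
E
```

```text
2.625 [0.47361144 0.30663023 0.13966936] [25.8, -3.5, 107.7, -0.0, -0.0, 0.2]
[[309.31648005 214.83530287]
 [310.56169458 197.91802142]]
```

View pics/w1.png

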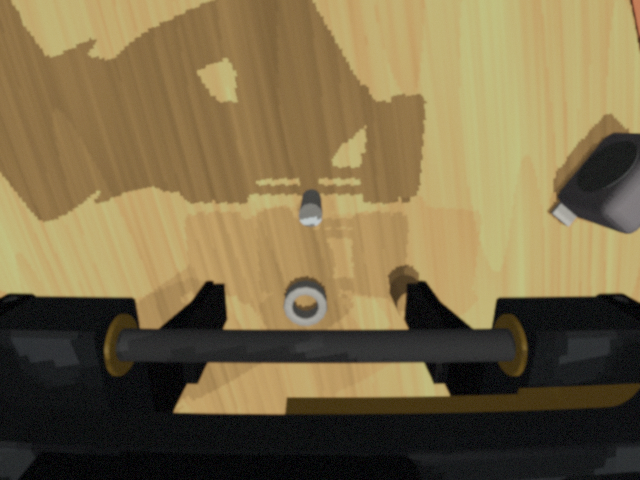

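The pin's top shows at (311,215), against a predicted (309,215). Descending around it.

Emit:
carry_out:
  series:
    - [26,-3,45,0,0,0,0.3]
    - [26,-3,90,0,0,0,0.3]
    - [26,-3,108,0,0,0,0.0]
    - [26,-3,108,0,0,0,-1]
    - [26,-3,108,0,0,0,-1]
    - [26,-3,108,0,0,0,-1]
    - [26,-3,108,0,0,0,-1]
    - [26,-3,108,0,0,0,-1]
  force: 25

```text
time: 3.68
position: [0.476, 0.3323, 0.0325]
tool_rot: [0.771, 0.637, 0.001, -0.0]
ft_force: [-0.2, -0.2, 0.4]
grip_width: 0.0153
```

```bash
python3 - <<'E'
from rig import robot
from h import *
o=robot.get_obs();print(o["time"],o["position"],o["grip_width"],o["ft_force"],o["tool_rot"])
w=robot.camera("wrist");cv2.imwrite("pics/w2.png",w["pixels"][:,:,::-1])
s=robot.camera("side");crop(s,220,340,110,120,5,"pics/s2.png")
E
```

```text
3.675 [0.47603249 0.33232102 0.03248648] 0.01532107502489114 [-0.15322639 -0.23068539  0.40449971] [ 7.70856882e-01  6.37007878e-01  7.57650254e-04 -2.40207598e-04]
```

View pics/w2.png

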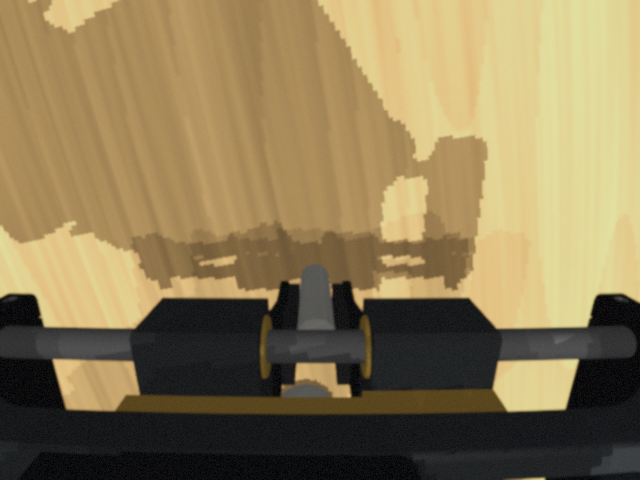

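View pics/s2.png

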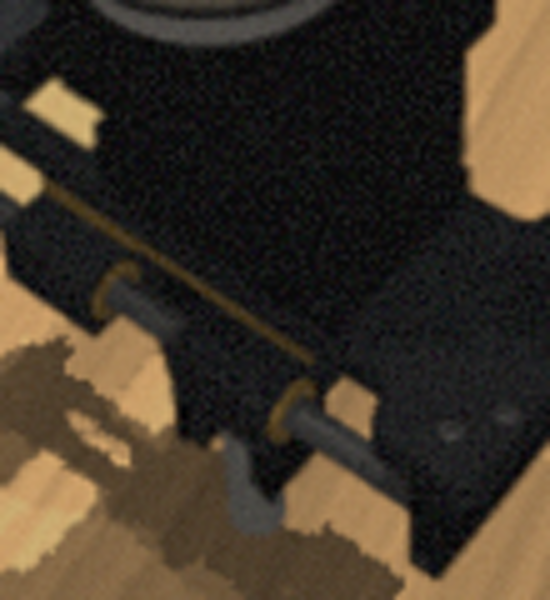

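The opening is 15.3 mm and the pin sits centred between the pads at about (315,300) in the wrist view. Lifting and carrying it to the bore.

```bash
python3 - <<'E'
from rig import robot
from h import *
o=robot.get_obs();print(plan(o,[.5306,-.039,.110],79))
E
```

```text
[-354.3, 123.5, -78.0, 0.0, -0.1, 0.1]
```

Emit:
carry_out:
  series:
    - [0,0,-40,0,0,0,-1]
    - [0,0,-80,0,0,0,-1]
    - [-55,19,-100,0,0,0,-1]
    - [-110,38,-100,0,0,0,-1]
    - [-165,57,-100,0,0,0,-1]
    - [-220,76,-95,0,0,0,-1]
    - [-275,95,-90,0,0,0,-1]
    - [-325,113,-78,0,0,0,-1]

```text
time: 4.78
position: [0.5263, -0.0103, 0.1102]
tool_rot: [0.771, 0.637, 0.001, 0.0]
ft_force: [1.9, -0.1, -0.9]
grip_width: 0.0154
```

```bash
python3 - <<'E'
from rig import robot
from h import *
o=robot.get_obs();print(o["position"],plan(o,[.5306,-.039,.095],79))
E
```

```text
[ 0.52626829 -0.01027442  0.11018313] [-27.4, 9.6, 15.2, 0.1, -0.1, 0.1]
```

Emit:
carry_out:
  series:
    - [-14,5,0,0,0,0,-1]
    - [-27,9.6,10,0,0,0,-1]
    - [-27.4,9.6,15,0,0,0,-1]
    - [-27.4,9.6,15,0,0,0,-1]

```text
time: 5.28
position: [0.5296, -0.0375, 0.0945]
tool_rot: [0.771, 0.637, 0.001, -0.001]
ft_force: [0.4, -0.2, 0.1]
grip_width: 0.0153
```

```bash
python3 - <<'E'
from rig import robot
from h import *
import pickle
o=robot.get_obs();print(o["time"],o["position"],o["ft_force"])
w=robot.camera("wrist");cv2.imwrite("pics/w3.png",w["pixels"][:,:,::-1])
s=robot.camera("side");crop(s,285,190,130,115,6,"pics/s3.png")
pickle.dump((w,s),open("c3.pkl","wb"))
p=o["position"];f=[p[0],p[1],p[2]-.0325]
print("foot",f,proj(s,[f]),proj(w,[f]), "bore",proj(s,[.5306,-.039,.052]),proj(w,[.5306,-.039,.052]))
E
```

```text
5.275 [ 0.52961401 -0.03748653  0.09452921] [ 0.44446026 -0.22469251  0.08773422]
foot [np.float64(0.5296140144533631), np.float64(-0.037486526985352306), np.float64(0.06202921401055542)] [[341.67714356 253.51925963]] [[314.46837346 275.95289171]] bore [[341.23010907 257.21265325]] [[316.61290827 271.65228294]]
```

View pics/w3.png

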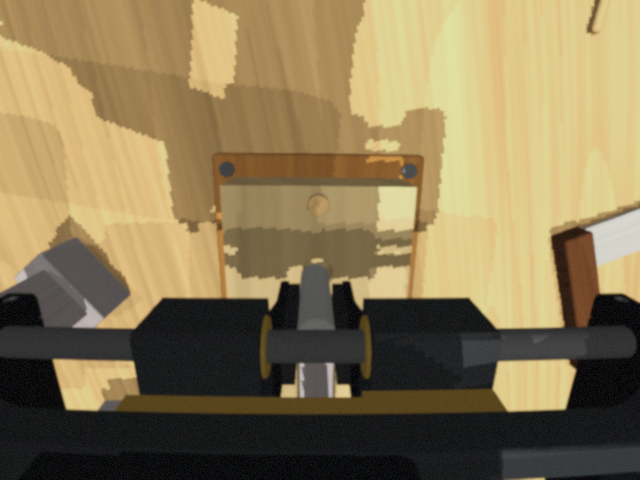

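View pics/s3.png

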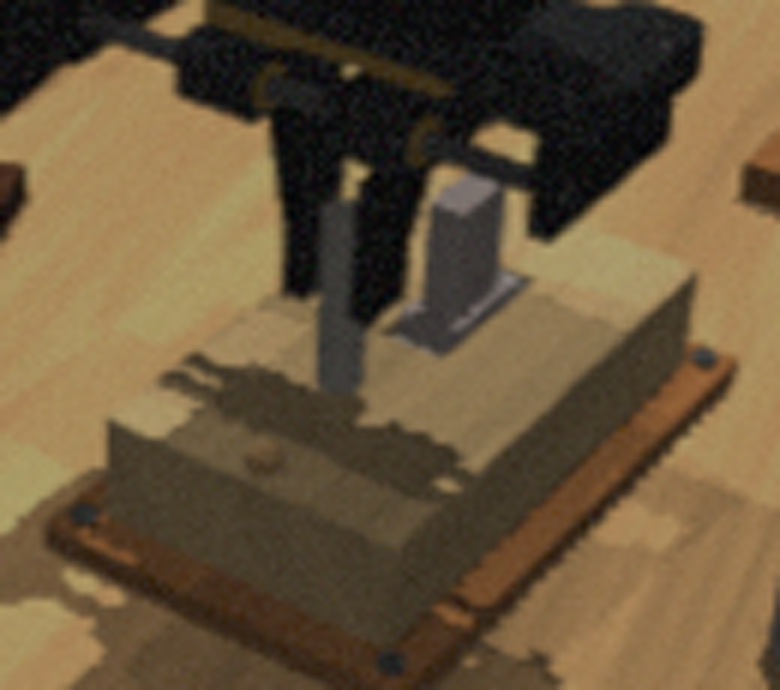

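The side view shows the pin foot at s3 (341,386), over the bore's spot, and the wrist view shows the jig dowel at (318,205). Checking camera bias with that dowel.

```bash
python3 - <<'E'
from rig import robot
from h import *
import pickle
w,s=pickle.load(open("c3.pkl","rb"));t,_=pickle.load(open("c0.pkl","rb"))
crop(w,290,185,60,100,6,"pics/w3c.png")
u=np.array([np.cos(np.radians(79)),np.sin(np.radians(79))]);b=np.array([.5306,-.039])
d=b+u*42.5e-3
print("dowel",d,proj(w,[*d,.058]),proj(t,[*d,.058]),proj(s,[*d,.058]))
print(proj(t,[*d,.058])-[270,205], (proj(s,[*d,.058])-[285,190])*6)
# top-view dowel observed at tj(123,199)
print(atz(t,[[270+123.5/5-.5,205+199.5/5-.5]],.058),atz(w,[[318,204]],.058))
o=robot.get_obs();print(plan(o,[.5306,-.039,.095],79))
E
```

```text
dowel [0.53870938 0.00271916] [[316.92805088 203.18515999]] [[293.96789173 243.98581342]] [[328.91018183 265.03383173]]
[[23.96789173 38.98581342]] [[263.46109096 450.20299039]]
[[0.5379088  0.00227472 0.058     ]] [[0.53920199 0.00216359 0.058     ]]
[-1.3, 0.6, 0.1, 0.1, -0.1, 0.2]
```

View pics/w3c.png

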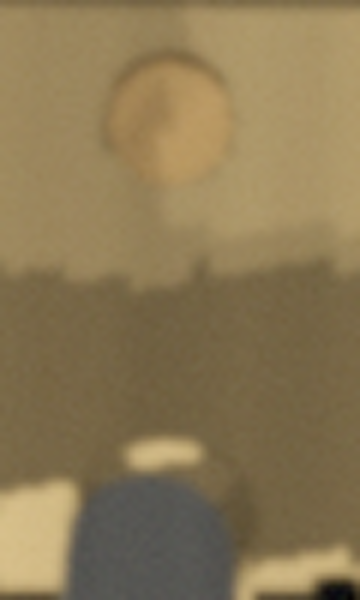

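The bore's rim peeks out to the pin's right by about 1.2 mm, so I'll shift +0.9 in y and −1.5 in x, then lower in stages.

Emit:
carry_out:
  series:
    - [-1.6,0.9,0,0,0,0,-1]
    - [-1.6,0.9,4,0,0,0,-1]
    - [-1.6,0.9,8,0,0,0,-1]
    - [-1.6,0.9,11,0,0,0,-1]
    - [-1.6,0.9,14,0,0,0,-1]

```text
time: 6.0
position: [0.5308, -0.0394, 0.0808]
tool_rot: [0.77, 0.637, 0.001, -0.0]
ft_force: [-0.5, -0.7, -0.5]
grip_width: 0.0151
```

```bash
python3 - <<'E'
from rig import robot
from h import *
o=robot.get_obs();print(o["time"],o["position"],o["ft_force"],o["moment"],plan(o,[.5308,-.039,.095],79))
w=robot.camera("wrist");crop(w,270,180,100,110,6,"pics/w4.png")
s=robot.camera("side");crop(s,285,190,130,115,6,"pics/s4.png")
E
```

```text
6.0 [ 0.53076135 -0.03942402  0.08080712] [-0.47254248 -0.67863307 -0.51502957] [-0.05330692 -0.12697951 -0.03327338] [0.4, -0.0, -14.2, 0.1, -0.1, 0.2]
```

View pics/w4.png

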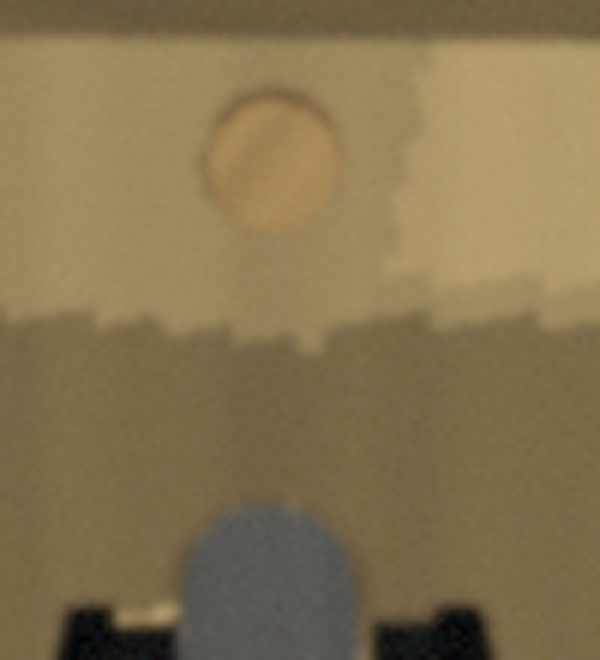

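View pics/s4.png

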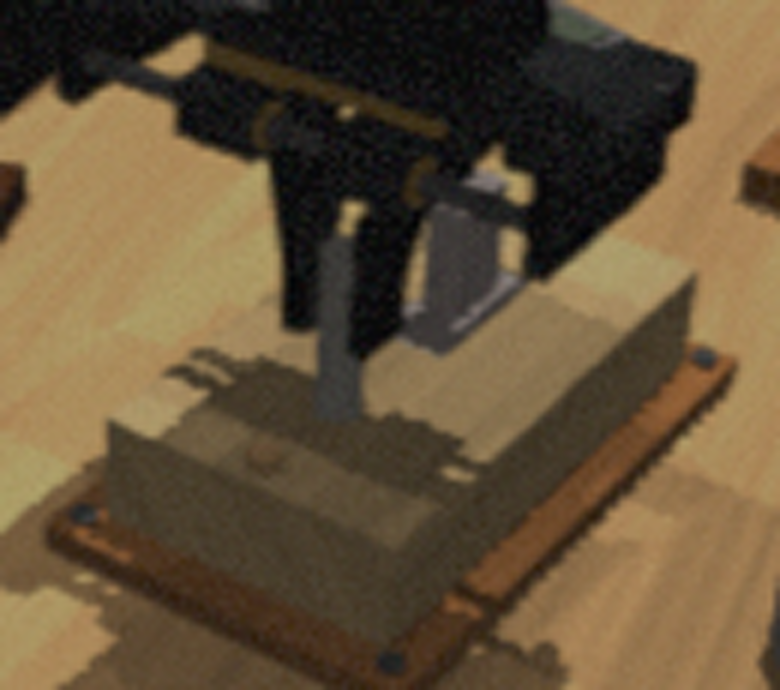

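There is almost no force with the foot 4 mm below the mouth level, so the pin has entered the bore. Going down gently.

Emit:
carry_out:
  series:
    - [0,0,4,0,0,0,-1]
    - [0,0,8,0,0,0,-1]
    - [0,0,12,0,0,0,-1]
    - [0,0,15,0,0,0,-1]

```text
time: 6.6
position: [0.5305, -0.0393, 0.0653]
tool_rot: [0.77, 0.638, 0.001, -0.0]
ft_force: [-0.2, -0.1, -0.6]
grip_width: 0.015
```

Emit:
carry_out:
  series:
    - [0,0,3,0,0,0,-1]
    - [0,0,5.5,0,0,0,-1]
    - [0,0,7,0,0,0,-1]
    - [0,0,8,0,0,0,-1]

```text
time: 7.1
position: [0.5306, -0.0393, 0.0583]
tool_rot: [0.77, 0.638, 0.001, -0.0]
ft_force: [-3.0, -0.3, 13.2]
grip_width: 0.0152
```

It bottomed at 0.0583 with 13 N upward, which puts the pin foot at about 0.026, fully home. Releasing and rising.

Emit:
carry_out:
  series:
    - [0,0,-0.6,0,0,0,-1]
    - [0,0,-0.6,0,0,0,-0.4]
    - [0,0,-0.6,0,0,0,-0.2]
    - [0,0,-0.6,0,0,0,-0.2]
    - [0,0,-20,0,0,0,-0.2]
    - [0,0,-45,0,0,0,-0.2]
    - [0,0,-75,0,0,0,-0.2]
    - [0,0,-75,0,0,0,-0.2]

```text
time: 8.1
position: [0.5321, -0.0398, 0.1352]
tool_rot: [0.77, 0.638, 0.002, 0.002]
ft_force: [0.4, 0.1, 0.8]
grip_width: 0.0348
```

```bash
python3 - <<'E'
from rig import robot
from h import *
import pickle
o=robot.get_obs();print(o["time"],o["position"],o["ft_force"],o["grip_width"])
w=robot.camera("wrist");cv2.imwrite("pics/w5.png",w["pixels"][:,:,::-1])
s=robot.camera("side");crop(s,285,190,130,115,6,"pics/s5.png")
pickle.dump((w,s),open("c5.pkl","wb"))
E
```

```text
8.1 [ 0.5321175  -0.03984365  0.13522028] [0.41918149 0.14479793 0.75330346] 0.03479708197355731
```

View pics/w5.png

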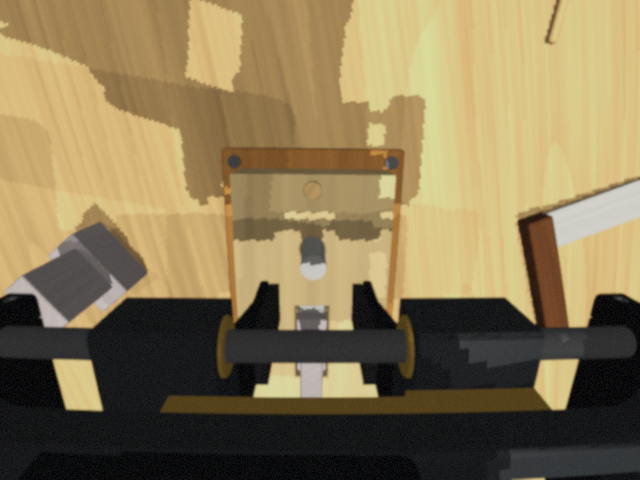

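View pics/s5.png

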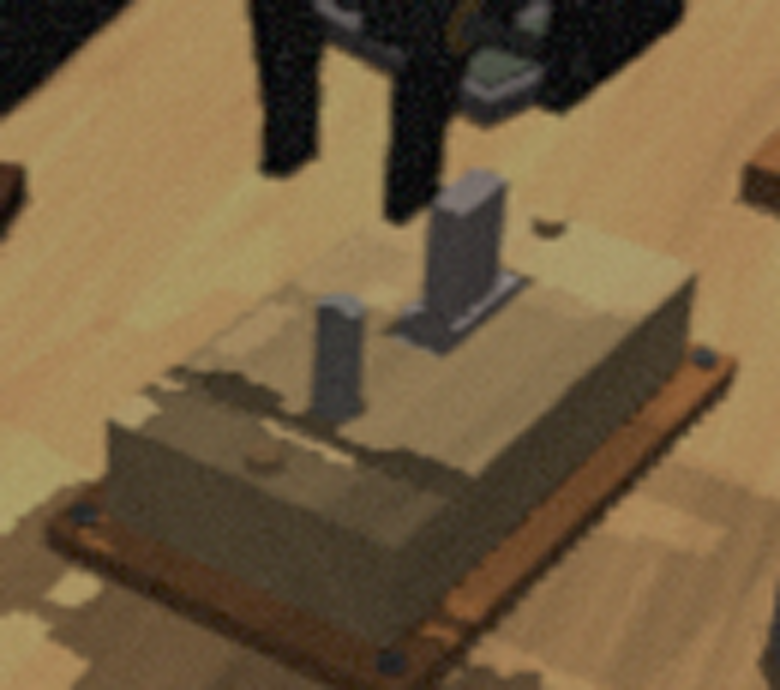

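The pin stands in the bore in s5 (top at (340,303)), the hand has let go and the block is undisturbed. Checking the pin's height and heading for the tang.

```bash
python3 - <<'E'
from rig import robot
from h import *
import pickle
w,s=pickle.load(open("c5.pkl","rb"))
for z in(.088,.090,.094): print(z,(proj(s,[.5306,-.039,z])-[285,190]+.5)*6-.5)
print(proj(w,[.5306,-.039,.09]), atz(w,[[312,310]],.098))
print(plan(robot.get_obs(),[.5163,-.1127,.1352],79.1))
E
```

```text
0.088 [[345.84453989 313.18883217]]
0.09 [[346.18327481 307.91677745]]
0.094 [[346.86312732 297.33123966]]
[[311.32862887 267.15839687]] [[ 0.52635829 -0.06311015  0.098     ]]
[-74.7, 0.0, -2.3, 0.0, -0.1, 0.1]
```

Emit:
carry_out:
  series:
    - [-37,0,0,0,0,0,-0.2]
    - [-74.7,0,0,0,0,0,-0.2]
    - [-74.7,0,0,0,0,0,-0.2]
    - [-74.7,0,0,0,0,0,-0.2]

```text
time: 8.7
position: [0.5154, -0.1122, 0.1319]
tool_rot: [0.771, 0.637, 0.0, -0.002]
ft_force: [0.4, -0.1, 0.1]
grip_width: 0.0347
```

```bash
python3 - <<'E'
from rig import robot
from h import *
o=robot.get_obs()
w=robot.camera("wrist");cv2.imwrite("pics/w6.png",w["pixels"][:,:,::-1])
t=robot.camera("top");crop(t,270,205,140,100,5,"pics/t6.png")
print(plan(o,[.5163,-.1127,.059],79.1), o["position"])
E
```

```text
[-0.6, 1.1, 72.9, -0.1, -0.2, 0.1] [ 0.51542622 -0.11216198  0.13192731]
```

View pics/w6.png

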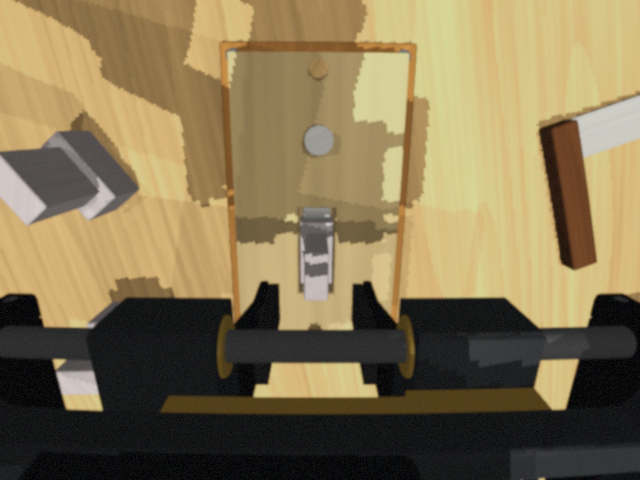

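The slot runs straight up the image, with the tang centred between the fingers at about (317,260) and the pin upright at (318,140). Descending and gripping.

Emit:
carry_out:
  series:
    - [-0.5,1,30,0,0,0,-0.2]
    - [-0.5,1,55,0,0,0,-0.2]
    - [-0.5,1,68,0,0,0,-0.2]
    - [-0.5,1,72,0,0,0,-0.2]
    - [-0.5,1,72,0,0,0,-0.2]

```text
time: 9.43
position: [0.5169, -0.112, 0.0605]
tool_rot: [0.77, 0.638, 0.001, -0.001]
ft_force: [-0.7, 0.3, 0.7]
grip_width: 0.035
```

Emit:
carry_out:
  series:
    - [0,0,0,0,0,0,-1]
    - [0,0,0,0,0,0,-1]
    - [0,0,0,0,0,0,-1]
    - [0,0,0,0,0,0,-1]
  force: 55

```text
time: 9.93
position: [0.5159, -0.1118, 0.0609]
tool_rot: [0.77, 0.638, 0.0, -0.002]
ft_force: [-4.0, -0.6, 6.3]
grip_width: 0.0137
```

```bash
python3 - <<'E'
from rig import robot
from h import *
o=robot.get_obs();print(o["time"],o["position"],o["ft_force"],o["moment"],o["grip_width"],R.from_quat(o["tool_rot"]).as_euler('ZYX',degrees=True))
print(plan(o,[.5163,-.1127,.059],79.1))
w=robot.camera("wrist");cv2.imwrite("pics/w7.png",w["pixels"][:,:,::-1])
s=robot.camera("side");crop(s,285,190,130,115,6,"pics/s7.png")
for r,th in [(2.5,.13),(5.5,-.15),(8.5,.15),(11.5,-.15),(14.5,.15),(17.5,-.15),(20.5,0)]:
  print(r,th,np.round([(16+r)*np.sin(th),-((16+r)*np.cos(th)-16),np.degrees(-th)],2))
E
```

```text
9.925 [ 0.515914   -0.11179088  0.06094506] [-3.97158986 -0.55812619  6.32198932] [-0.10652964  0.57287905 -0.19647685] 0.013700231972814517 [ 7.92677607e+01 -1.43047651e-01 -1.79841765e+02]
[-0.8, 0.6, 1.9, -0.2, -0.1, 0.2]
2.5 0.13 [ 2.4  -2.34 -7.45]
5.5 -0.15 [-3.21 -5.26  8.59]
8.5 0.15 [ 3.66 -8.22 -8.59]
11.5 -0.15 [ -4.11 -11.19   8.59]
14.5 0.15 [  4.56 -14.16  -8.59]
17.5 -0.15 [ -5.01 -17.12   8.59]
20.5 0 [  0.  -20.5   0. ]
```

View pics/s7.png

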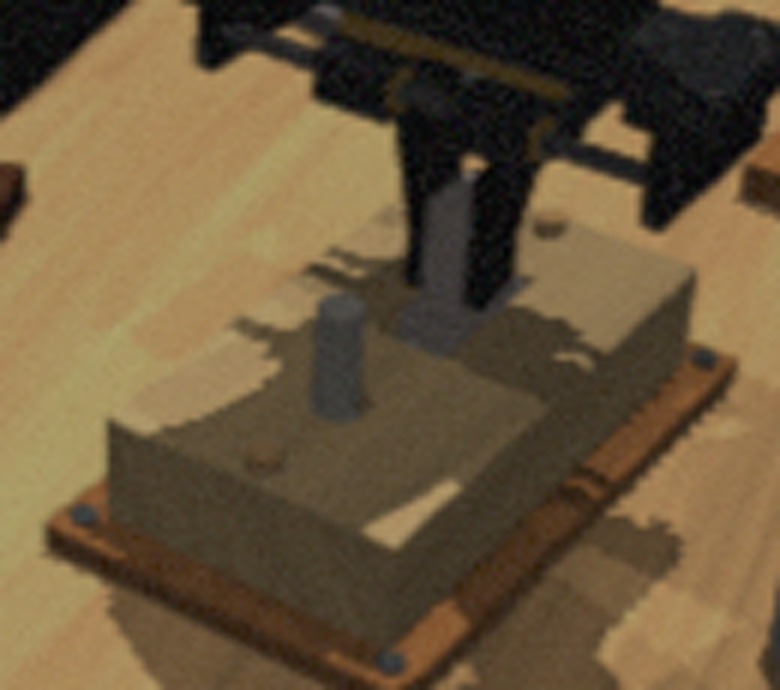

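View pics/w7.png

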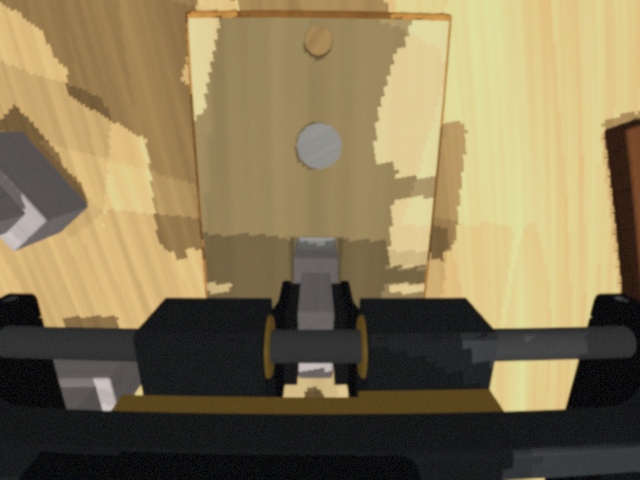

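The tang is held (13.7 mm opening) with the fingers clear of the foot. First swing towards the pin, rising about 2.5 mm.

Emit:
carry_out:
  series:
    - [0.7,0,-0.6,0,-1.9,0,-1]
    - [1.3,0,-1.2,0,-3.8,0,-1]
    - [2.0,0,-1.9,0,-5.7,0,-1]
    - [2.7,0,-2.5,0,-7.5,0,-1]
    - [2.7,0,-2.5,0,-7.5,0,-1]

```text
time: 10.65
position: [0.5165, -0.1089, 0.0634]
tool_rot: [0.768, 0.637, -0.05, 0.04]
ft_force: [-0.8, -1.9, -0.5]
grip_width: 0.0134
```

```bash
cat > st.py <<'E'
from rig import robot
from h import *
import sys
o=robot.get_obs();yaw=79.2;u=np.array([np.cos(np.radians(yaw)),np.sin(np.radians(yaw))])
p=o["position"];Rm=R.from_quat(o["tool_rot"]).as_matrix();up=-Rm[:,2]
lean=np.degrees(np.arctan2(up[:2]@u,up[2]))
foot=p-up*.035
print("t",o["time"],"F",np.round(o["ft_force"],1),"M",np.round(o["moment"],2),"lean",round(lean,2),"TCPdx mm",round(((p[:2]-[.5160,-.1122])@u)*1000,2),"foot z",round(foot[2]*1000,2),"w",round(o["grip_width"]*1000,2))
def to(r,th,dx=0,n=1):
    up=np.r_[u*np.sin(th),np.cos(th)]
    pos=np.r_[.5160,-.1122,.043]+np.r_[u*dx,0]+up*(18+r)*1e-3
    return plan(o,pos,yaw,np.degrees(-th))
for a in sys.argv[1:]:
    r,th=map(float,a.split(","));print(a,to(r,th))
E
python3 st.py 5.5,-.15 0,0
```

```text
t 10.65 F [-0.8 -1.9 -0.5] M [-0.07 -0.04 -0.08] lean 7.35 TCPdx mm 3.33 foot z 28.65 w 13.43
5.5,-.15 [-7.1, 0.1, -2.0, -0.2, 15.9, 0.1]
0,0 [-3.0, 0.1, 2.8, -0.1, 7.4, 0.1]
```

Forces stayed near zero. Swinging away from the pin, rising 3 mm.

Emit:
carry_out:
  series:
    - [-1.2,0,-0.6,0,2.7,0,-1]
    - [-2.4,0,-1.1,0,5.3,0,-1]
    - [-3.5,0,-1.5,0,8,0,-1]
    - [-4.7,0,-1.8,0,10.6,0,-1]
    - [-5.9,0,-2,0,13.2,0,-1]
    - [-7.1,0,-2,0,15.9,0,-1]
    - [-7.1,0,-2,0,15.9,0,-1]

```text
time: 11.52
position: [0.5153, -0.1159, 0.0663]
tool_rot: [0.768, 0.635, 0.057, -0.049]
ft_force: [-0.1, 2.4, -0.2]
grip_width: 0.0136
```

```bash
python3 st.py 8.5,.15; python3 - <<'E'
from rig import robot
from h import *
s=robot.camera("side");crop(s,285,190,130,115,6,"pics/s8.png")
E
```

```text
t 11.525 F [-0.1  2.4 -0.2] M [ 0.4  -0.13  0.04] lean -8.62 TCPdx mm -3.79 foot z 31.66 w 13.6
8.5,.15 [8.1, -0.1, -1.7, -0.1, -17.2, -0.0]
```

View pics/s8.png

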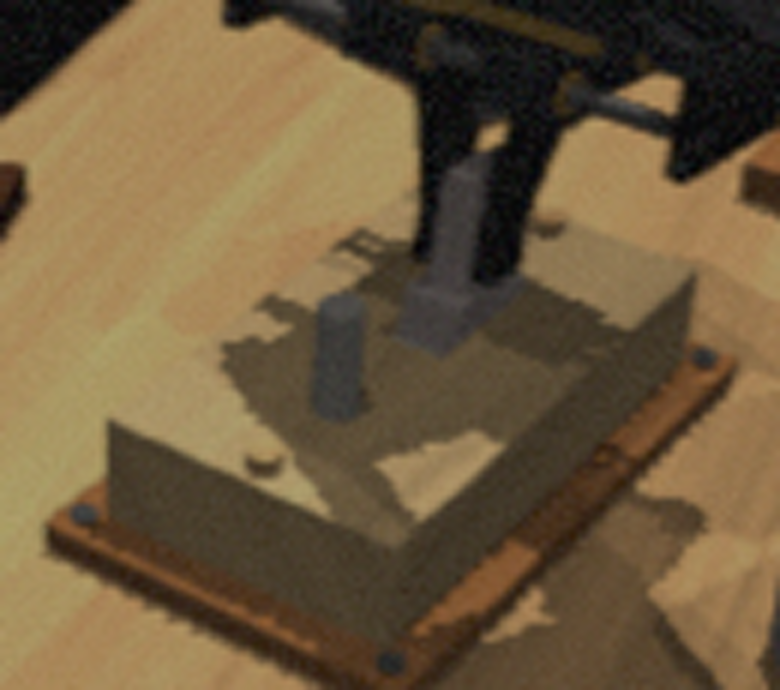

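The block leans away and rises with the hand, and the jig still lies on its board. Next swing.

Emit:
carry_out:
  series:
    - [1.3,0,-0.8,0,-2.9,0,-1]
    - [2.7,0,-1.4,0,-5.7,0,-1]
    - [4.0,0,-1.8,0,-8.6,0,-1]
    - [5.4,0,-2.0,0,-11.5,0,-1]
    - [6.8,0,-2,0,-14.3,0,-1]
    - [8.1,0,-1.7,0,-17.2,0,-1]
    - [8.1,0,-1.7,0,-17.2,0,-1]

```text
time: 12.45
position: [0.5171, -0.1075, 0.0692]
tool_rot: [0.767, 0.637, -0.059, 0.047]
ft_force: [-0.1, -1.6, -0.3]
grip_width: 0.0139
```

```bash
python3 st.py 11.5,-.15
```

```text
t 12.45 F [-0.1 -1.6 -0.3] M [-0.18  0.07 -0.12] lean 8.67 TCPdx mm 4.82 foot z 34.56 w 13.87
11.5,-.15 [-9.6, -0.2, -1.6, -0.1, 17.3, 0.2]
```

Emit:
carry_out:
  series:
    - [-1.5,0,-0.8,0,2.9,0,-1]
    - [-3.1,0,-1.4,0,5.8,0,-1]
    - [-4.7,0,-1.8,0,8.6,0,-1]
    - [-6.3,0,-1.9,0,11.5,0,-1]
    - [-8,0,-1.9,0,14.4,0,-1]
    - [-9.6,0,-1.6,0,17.2,0,-1]
    - [-9.6,0,-1.6,0,17.2,0,-1]

```text
time: 13.32
position: [0.5155, -0.1169, 0.0723]
tool_rot: [0.768, 0.636, 0.057, -0.049]
ft_force: [0.7, 3.0, 0.2]
grip_width: 0.0136
```

```bash
python3 st.py 14.5,.15
```

```text
t 13.325 F [0.7 3.  0.2] M [ 0.46 -0.22 -0.  ] lean -8.6 TCPdx mm -4.76 foot z 37.73 w 13.59
14.5,.15 [9.9, -0.4, -1.3, -0.1, -17.2, 0.1]
```

Emit:
carry_out:
  series:
    - [1.6,0,-0.8,0,-2.9,0,-1]
    - [3.3,0,-1.3,0,-5.7,0,-1]
    - [4.9,0,-1.7,0,-8.6,0,-1]
    - [6.6,0,-1.8,0,-11.5,0,-1]
    - [8.3,0,-1.7,0,-14.3,0,-1]
    - [9.9,0,-1.3,0,-17.2,0,-1]
    - [9.9,0,-1.3,0,-17.2,0,-1]

```text
time: 14.2
position: [0.5175, -0.107, 0.0755]
tool_rot: [0.767, 0.637, -0.059, 0.048]
ft_force: [-0.6, -0.3, 3.6]
grip_width: 0.0135
```

```bash
python3 st.py 17.5,-.15;  python3 - <<'E'
from rig import robot
from h import *
s=robot.camera("side");crop(s,285,190,130,115,6,"pics/s9.png")
E
```

```text
t 14.2 F [-0.6 -0.3  3.6] M [-0.41  0.29 -0.11] lean 8.67 TCPdx mm 5.36 foot z 40.93 w 13.48
17.5,-.15 [-10.9, -0.6, -0.9, -0.1, 17.3, 0.3]
```

View pics/s9.png

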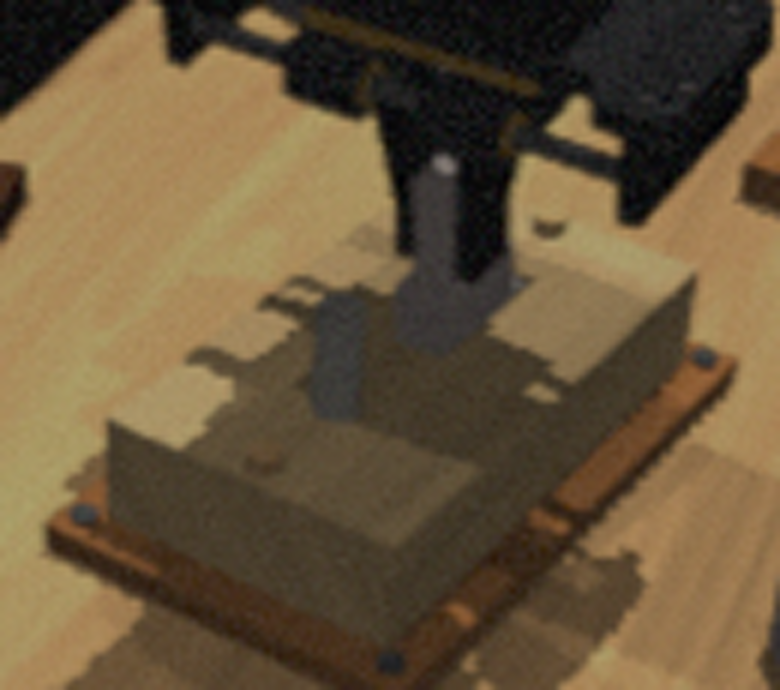

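The block is about 15 mm up and the jig is still seated. Another swing away, rising.

Emit:
carry_out:
  series:
    - [-1.8,0,-1,0,2.9,0,-1]
    - [-3.6,0,-1.5,0,5.8,0,-1]
    - [-5.4,0,-1.9,0,8.6,0,-1]
    - [-7.2,0,-2.0,0,11.5,0,-1]
    - [-9,0,-1.8,0,14.4,0,-1]
    - [-10.9,0,-1.3,0,17.2,0,-1]
    - [-10.9,0,-1.3,0,17.2,0,-1]

```text
time: 15.12
position: [0.5161, -0.1171, 0.0796]
tool_rot: [0.769, 0.635, 0.06, -0.049]
ft_force: [0.3, 5.1, 8.7]
grip_width: 0.0135
```

```bash
python3 st.py 20.5,.15 20.5,0
```

```text
t 15.125 F [0.3 5.1 8.7] M [ 1.44 -0.29 -0.02] lean -8.87 TCPdx mm -4.83 foot z 45.02 w 13.46
20.5,.15 [10.7, -1.1, 0.2, -0.0, -17.5, -0.1]
20.5,0 [5.1, -1.1, -1.1, 0.0, -8.9, -0.1]
```

Emit:
carry_out:
  series:
    - [1.8,0,-1.2,0,-2.9,0,-1]
    - [3.6,0,-2.2,0,-5.8,0,-1]
    - [5.4,0,-2.8,0,-8.7,0,-1]
    - [7.2,0,-3.0,0,-11.6,0,-1]
    - [9,0,-2.9,0,-14.5,0,-1]
    - [10.7,0,-2.6,0,-17.4,0,-1]
    - [10.7,0,-2.6,0,-17.4,0,-1]

```text
time: 16.0
position: [0.5183, -0.1077, 0.0851]
tool_rot: [0.768, 0.636, -0.058, 0.048]
ft_force: [-3.3, -1.4, 8.9]
grip_width: 0.0136
```

```bash
python3 st.py 26,0 30,0;  python3 - <<'E'
from rig import robot
from h import *
s=robot.camera("side");crop(s,285,190,130,115,6,"pics/s10.png")
w=robot.camera("wrist");cv2.imwrite("pics/w10.png",w["pixels"][:,:,::-1])
E
```

```text
t 16.0 F [-3.3 -1.4  8.9] M [-0.41  0.57 -0.04] lean 8.63 TCPdx mm 4.89 foot z 50.47 w 13.61
26,0 [-5.1, -1.4, -1.2, 0.0, 8.6, 0.0]
30,0 [-5.7, -1.4, -5.1, 0.0, 8.6, 0.0]
```

View pics/s10.png

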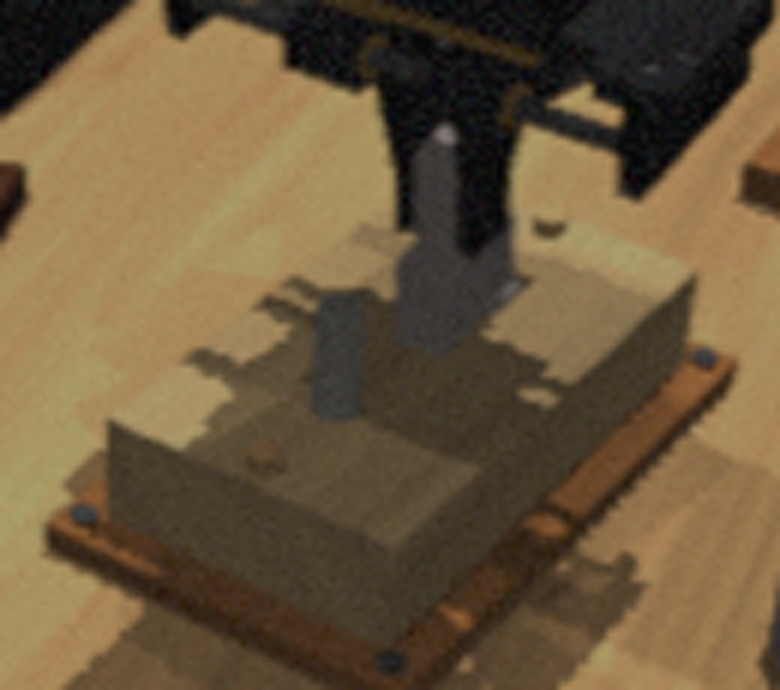

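View pics/w10.png

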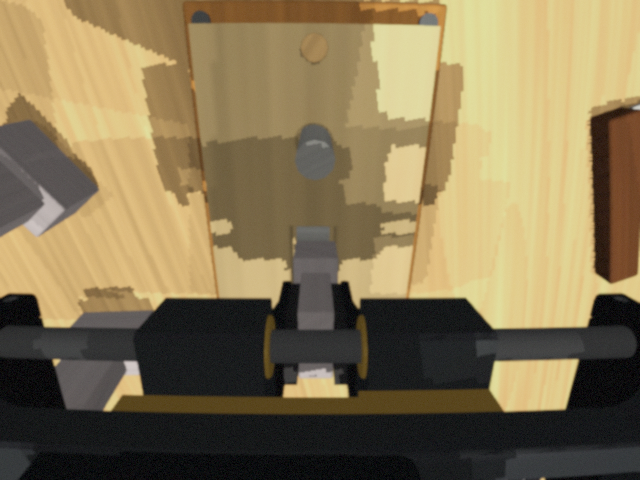

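The underside is now only about 2–5 mm below the mouth, past the noses. Swinging back to upright while rising.

Emit:
carry_out:
  series:
    - [-1.4,-0.4,-1.4,0,2.1,0,-1]
    - [-2.8,-0.8,-2.7,0,4.3,0,-1]
    - [-4.2,-1.2,-4.0,0,6.5,0,-1]
    - [-5.7,-1.4,-5.1,0,8.6,0,-1]
    - [-5.7,-1.4,-5.1,0,8.6,0,-1]

```text
time: 16.73
position: [0.5163, -0.1137, 0.0909]
tool_rot: [0.771, 0.636, 0.001, 0.001]
ft_force: [0.0, -0.5, -1.9]
grip_width: 0.0138
```

```bash
python3 st.py 46,0;  python3 - <<'E'
from rig import robot
from h import *
s=robot.camera("side");crop(s,285,170,130,115,6,"pics/s11.png")
E
```

```text
t 16.725 F [ 0.  -0.5 -1.9] M [-0.08 -0.03 -0.02] lean -0.02 TCPdx mm -1.43 foot z 55.88 w 13.79
46,0 [1.4, -0.5, -16.1, 0.1, -0.0, -0.2]
```

View pics/s11.png

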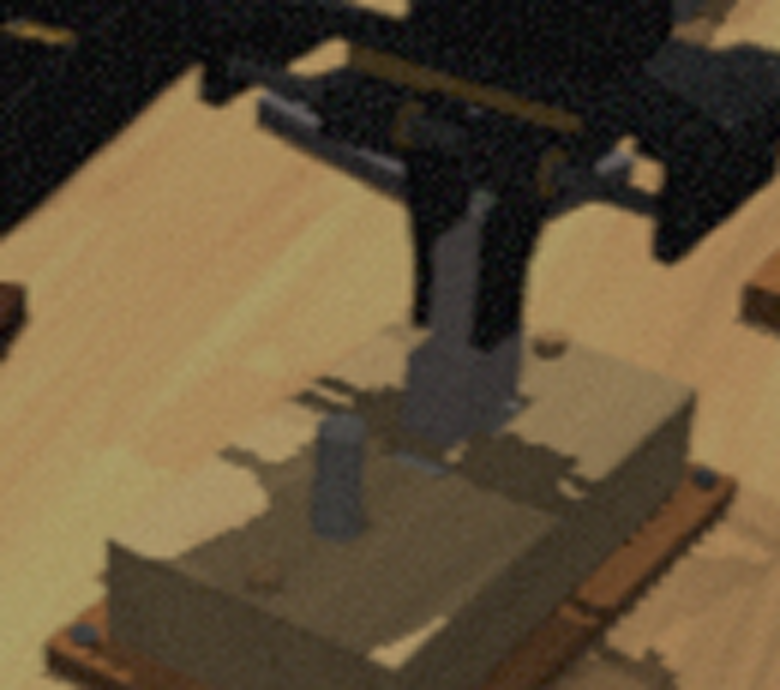

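The block is free: its underside is above the mouth and only its weight is on the wrist. Raising it to 20 mm clear, centred over the slot.

Emit:
carry_out:
  series:
    - [0.4,0,-4,0,0,0,-1]
    - [0.8,-0.3,-8,0,0,0,-1]
    - [1.2,-0.5,-12,0,0,0,-1]
    - [1.4,-0.5,-15,0,0,0,-1]
    - [1.4,-0.5,-16,0,0,0,-1]
    - [1.4,-0.5,-16,0,0,0,-1]
    - [1.4,-0.5,-16,0,0,0,-1]
    - [1.4,-0.5,-16,0,0,0,-1]

```text
time: 17.77
position: [0.5157, -0.1118, 0.1067]
tool_rot: [0.771, 0.637, 0.001, 0.0]
ft_force: [0.3, -0.8, -1.0]
grip_width: 0.0136
```

```bash
python3 st.py 46,0;  python3 - <<'E'
from rig import robot
from h import *
s=robot.camera("side");crop(s,285,170,130,115,6,"pics/s12.png");cv2.imwrite("pics/s12f.png",s["pixels"][:,:,::-1])
w=robot.camera("wrist");cv2.imwrite("pics/w12.png",w["pixels"][:,:,::-1])
for z in (.068,.072,.076,.144): print(z,(proj(s,[.516,-.1122,z])-[285,170]+.5)*6-.5)
u=np.array([np.cos(np.radians(79.2)),np.sin(np.radians(79.2))]);v=np.array([u[1],-u[0]])
c=np.array([.516,-.1122])
for a,b in((22,-11),(22,11),(-22,11)):
  q=c+u*a/1e3+v*b/1e3;print(a,b,[((proj(s,[*q,z])-[285,170]+.5)*6-.5).round(0).tolist() for z in(.072,.102)])
E
```

```text
t 17.775 F [ 0.3 -0.8 -1. ] M [-0.05 -0.07 -0.03] lean -0.01 TCPdx mm 0.39 foot z 71.71 w 13.65
46,0 [-0.4, 0.3, -0.3, 0.1, -0.0, -0.1]
0.068 [[463.77888154 387.05964609]]
0.072 [[464.6936049  377.12469088]]
0.076 [[465.61215149 367.14164674]]
0.144 [[481.82847369 189.79810348]]
22 -11 [[[459.0, 416.0]], [[466.0, 339.0]]]
22 11 [[[403.0, 394.0]], [[409.0, 317.0]]]
-22 11 [[[470.0, 340.0]], [[477.0, 265.0]]]
```

View pics/s12.png

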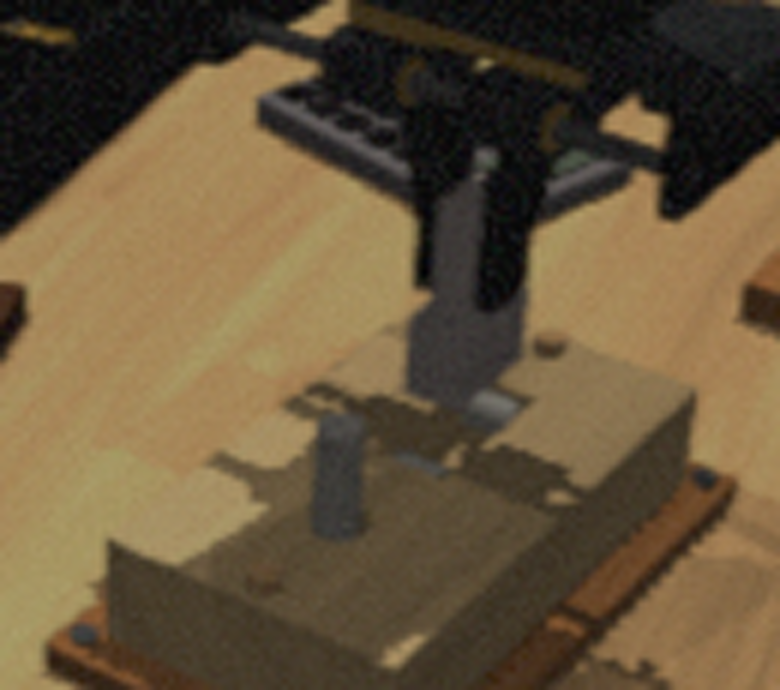

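View pics/w12.png

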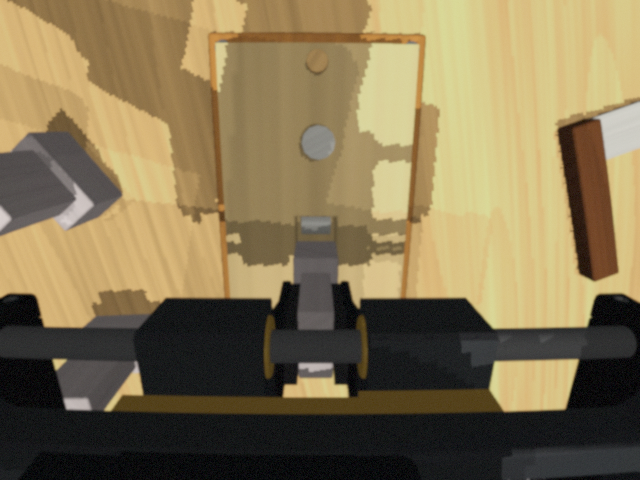

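View pics/s12f.png

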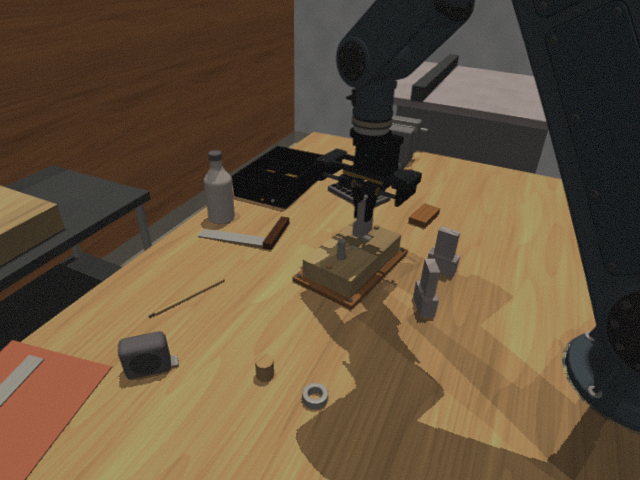

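The block looks clear and upright in s12, with its lower corner at about (467,404) and light on the slot's floor beneath it. The pin is at (340,475), the jig is seated and the other items have not moved. I'll do one closer check of the block's lean and height.

```bash
python3 - <<'E'
from rig import robot
from h import *
ims=[]
s=robot.camera("side")
im=s["pixels"].astype(np.float32)
x0,y0,S=340,195,12
a=np.clip(im[y0:y0+50,x0:x0+45,::-1]*1.8,0,255).astype(np.uint8)
a=cv2.resize(a,None,fx=S,fy=S,interpolation=cv2.INTER_CUBIC)
u=np.array([np.cos(np.radians(79.2)),np.sin(np.radians(79.2))]);v=np.array([u[1],-u[0]]);c=np.array([.516,-.1122])
def P(x,y,z):
  q=c+u*x/1e3+v*y/1e3;return tuple(((proj(s,[*q,z])[0]-[x0,y0]+.5)*S).astype(int).tolist())
dz=.0745
for A,B in [((22,-11,0),(22,11,0)),((22,-11,0),(-22,-11,0)),((22,-11,0),(22,-11,.03)),((22,11,0),(22,11,.03)),((-22,-11,0),(-22,-11,.03))]:
  cv2.line(a,P(A[0],A[1],A[2]+dz),P(B[0],B[1],B[2]+dz),(0,0,255),1)
cv2.imwrite("pics/ov.png",a)
E
```

```text
(no output)
```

View pics/ov.png

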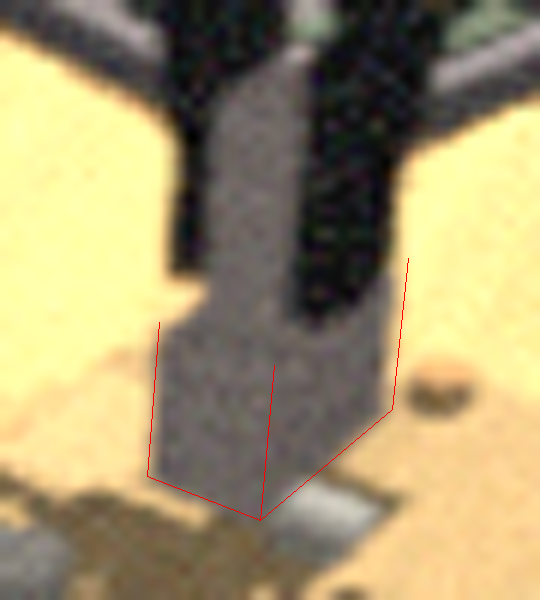

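The overlay, drawn for an underside at 74.5 mm, runs parallel to the block's edges, so it is upright. The block sits about 2 mm above the overlay, and the same camera also showed the pin about 2 mm high. Lowering 2 mm to get closer to 20 mm clearance, then settling.

Emit:
carry_out:
  series:
    - [-0.3,0.2,1,0,0,0,-1]
    - [-0.3,0.2,2,0,0,0,-1]
    - [-0.3,0.2,2,0,0,0,-1]
    - [-0.3,0.2,2,0,0,0,-1]
    - [-0.3,0.2,2,0,0,0,-1]
    - [-0.3,0.2,2,0,0,0,-1]
    - [-0.3,0.2,2,0,0,0,-1]
    - [-0.3,0.2,2,0,0,0,-1]

```text
time: 18.92
position: [0.5159, -0.1121, 0.1047]
tool_rot: [0.771, 0.637, 0.001, 0.001]
ft_force: [-0.1, -0.9, -1.5]
grip_width: 0.0136
```

```bash
python3 st.py; python3 - <<'E'
from rig import robot
print(abs(robot.get_obs()["joint_velocities"]).max())
print(robot.hand_in())
E
```

```text
t 18.925 F [-0.1 -0.9 -1.5] M [-0.02 -0.07  0.01] lean -0.01 TCPdx mm 0.09 foot z 69.74 w 13.61
0.002281393767689754
the job is handed in; nothing more can be done
None
```

I stood the pin in the bore first, then rocked the block out, and handed the job in at 18.9 s with the block still in the gripper. No verdict was reported.

- **Pin:** it bottomed in the bore with 13 N upward on the tool, its foot about 26 mm above the bench as it should be. I released it and it was still standing upright in the last side and wrist pictures.
- **Block:** I gripped the tang at 55 N and made seven swings of about 0.15 rad, the first towards the pin. Most rose about 3 mm, and the last two before upright rose 4 and 5.5 mm. I saw no upward pull on the jig in the readings at the end of each swing, and the side pictures showed it lying on its board.
- **Final state:** the hand was upright (lean 0.0°) and still, with only about 1.5 N on the wrist. In the last side picture the block was clear of both jig and pin, and the other things on the bench had not moved. After that picture I lowered the block 2 mm and took no new one.

**Disagreement:** the final height is uncertain. The arm's reading puts the block's underside about 18 mm above the mouth. The side picture suggested about 22 to 23 mm, although that camera also showed the seated pin about 2 mm too high. The block may also have slipped slightly in the grip near the end of the rocking, when up to 9 N pushed up on the tool.

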